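# Sweep freeze-drying vials into the loading frame

### The job

Load the freeze dryer's vials: with the fingertips, sweep the three stoppered glass vials across the bench through the open side of the three-sided steel frame, so that all three stand upright and fully inside it, behind the ends of its side walls. Only slide them, never lift them or tip them over, and do not shove the frame out of place. Leave the white jar that stands among them, the tip box, the tube rack and the frame's loose gate where they are.

Things in the scene. Friction and masses are not known exactly. Their poses are not given: they have to be found in the camera images.
- vial1_mid (a point): One of three alike glass vials standing loose on the bench: round, 30 mm diameter over the lower 41 mm, then a narrower neck with dark rubber stopper, 58 mm tall in all; milky filling, 20 to 40 g. The point is on its axis, 29 mm above its underside; z points up the vial. It slides on the bench and stays upright when pushed by a finger reaching low beside its body.
- vial2_mid (a point): One of three alike glass vials standing loose on the bench: round, 30 mm diameter over the lower 41 mm, then a narrower neck with dark rubber stopper, 58 mm tall in all; milky filling, 20 to 40 g. The point is on its axis, 29 mm above its underside; z points up the vial. It slides on the bench and stays upright when pushed by a finger reaching low beside its body.
- vial3_mid (a point): One of three alike glass vials standing loose on the bench: round, 30 mm diameter over the lower 41 mm, then a narrower neck with dark rubber stopper, 58 mm tall in all; milky filling, 20 to 40 g. The point is on its axis, 29 mm above its underside; z points up the vial. It slides on the bench and stays upright when pushed by a finger reaching low beside its body.
- vial_frame: Steel loading frame, a bottomless three-sided tray standing loose, 0.5 to 0.85 kg; no floor or sill. Inside 120 mm deep (its x), 180 mm wide (its y). Walls 5 mm thick, 30 mm tall: back (inner face x = 60 mm) and sides (inner faces y = +-90 mm; 17 mm overall with grips). The side walls end at x = -60 mm, their gate slots at -71 mm; there it is open. Origin: bench level, mid inside; z up.
- frame_mouth (a point): The middle of the frame's open side, at bench level, in the plane where the side walls end (the gate slots stand 11 mm farther out, beside the mouth and not in it); axes as those of the frame. A vial is fully inside when its whole body is past this plane.
- jar_mid (a point): Mid-height point of a closed white plastic sample jar standing among the vials, 48 mm diameter, 50 mm tall, wide screw lid: wider and lower than a vial. Not part of the batch; it stays where it is.
- tipbox: Box of pipette tips, 122 mm (its x) by 82 mm (its y), 56 mm tall, loose, to the robot's right; origin under its centre. Stays where it is.
- rack: Low rack of small capped tubes, 85 mm (its x) by 200 mm (its y), 28 mm tall, loose, beyond the vials; origin under its centre. Stays where it is.
- gate: The frame's end gate, a steel strip 192 mm (its y) by 30 mm, 5 mm thick (9 mm at its grip), lying flat on the bench by the frame; origin under its centre. Stays where it is.
Not all that is in view belongs to the job. What is shaped like the part that bears vial2_mid but red is not meant.

How it is judged:
By the outcome, as a careful person would: the job done as asked, in the order asked, and still so for the second after the job is handed in, with the robot touching nothing.
It also fails if it takes over 64 s, if anything falls off the work surface, if the arm or the gripper's body presses on something with over 40 N, if the wrist force passes 120 N, or if a joint passes its speed limit or range.

### The arm

A 6-joint arm with a two-finger parallel gripper is mounted at the origin on the work surface. World frame = base frame: x ahead of the robot, y to its left, z up, the work surface at z = 0. Lengths are in m, angles in rad, forces in N, time in s.
With the tool pointing down it reaches from about 0.425 to 0.95 m from the base axis. Payload 3.5 kg.
Tool frame: the origin (TCP) lies on the centre line of the jaws, within the pads' length; the fingertips stand 11 mm ahead of it and the grasp point (between the pads) lies 8 mm behind it; y points along the fingers, x is the direction in which the jaws open and shut, and the axes are right-handed (so a half turn about y gives the same grasp; the last joint's range is limited). The gripper opens to 85 mm and grips with 20 to 120 N. Pads are 22 mm wide; open, the fingers measure 114 mm over their backs; the gripper's body (76 mm by 85 mm) begins 54 mm behind the grasp point. The pads swing forward as they close: fully open they stand 13 mm farther back than shut.
Start: joints at [1.059, 0.286, 1.577, -0, 1.279, -0.15], TCP at [0.239, 0.631, 0.242] pointing down, gripper open.
Joint ranges: [-2.77, 2.77], [-0.9, 2.22], [0.21, 2.48], [-1.53, 4.67], [0.24, 2.81], [-2.84, 2.84]. Speed limits (rad/s): [2.79, 2.79, 3.14, 3.14, 3.14, 3.14].

### API

Orientations are given as a unit quaternion [x, y, z, w].
In Python, from plant import get_state, read_camera, sign_off gives the robot as it stands.
- The arm moves only by the shell command python3 -m inch 'ROWS' [FORCE]. ROWS is JSON, a list of rows, each an object of numbers: "ax", "ay", "az": the turn, a rotation vector about the tool's x, y, z in rad; "x", "y", "z": the shift along the tool's x, y, z in mm; "hand": the closure, from -1 (fully open) to 1 (shut). In form: [{"ax": .., "ay": .., "az": .., "x": .., "y": .., "z": .., "hand": ..}, ...]. A call has 1 to 5 rows; each row shifts and turns the commanded pose from where the row before left it, along the tool's axes as they then stand; what a row does not reach is not made up. A row lasts 1/12 s, in which the tool goes at most 41.7 mm and 7.16 degrees, less where a joint would pass 70% of its speed; a pose out of reach is approached as far as the arm can. A call with a gripper value outside its range is refused whole. The fingers move at their own pace and stop on an object; FORCE is the grip in N (left out, the last holds). Time passes only in rows, so rows that do not move let the fingers close. It gives the time, the measured TCP pose, the force and the opening at its end, in the units of the state.
- get_state(): the state, without advancing time (a new reading comes with each control period).
- read_camera(name): name is "scene" or "top" or "wrist"; returns a dict with "img" (420x560x3 uint8, red, green, blue), "fov_y" (degrees; the focal length in pixels is half the picture's height over the tangent of half this angle, whatever the lens; pixels are square), "cx", "cy" (the principal point, pixels), "T" (4x4, takes a point from camera to world coordinates); the wrist camera has in their place "T_tool_cam" (4x4, takes a point from camera to tool coordinates, whose origin is the TCP and whose axes are the tool frame's). Camera axes: x right, y down, z forward; pixel columns grow to the right and rows downward; lengths in m; the calibration is good to about 2 mm. The wrist camera is an equidistant fisheye: a pixel r from the principal point sees the ray r / f radians off the axis. A picture is of the moment at which its call begins: read the wrist's pose just before it. There is no depth.
- sign_off(): hands the job in, once; it reports no verdict.
The state is a dict: "time": time; "qpos": joint angles; "dq": joint speeds; "joint_efforts": joint torques, N m; "eef_pos": TCP position; "tcp_rot": TCP orientation; "contact_force": force on the tool from outside, world axes, zero at the start; "wrist_torque": the same for the moment, N m; "opening": opening from 0.0 (shut) to 1.0 (fully open).
Only numpy, scipy, OpenCV 4.12 (cv2) and the standard library are available. Lean on these libraries where they do the work, as an engineer would, in place of code of your own. Each camera call takes 0.05 s, during which the arm holds its last target. There are 200 camera calls.

## Working session

There is one attempt and no reset: what is moved stays moved. The work goes in short steps, Python scripts to look and compute and a shell command to move; the robot and the scene stay as the last step left them, time stands still between calls to the robot, and variables do not carry over. Pictures are saved under pics/ and viewed, about 8 in all and at most 12, crops included, and the job is handed in when it is done.

```bash
mkdir -p pics; python3 - <<'E'
from plant import *
import cv2
s=get_state();print({k:(v if not hasattr(v,'tolist') else v.tolist()) for k,v in s.items()})
for n in("top","scene"):
    r=read_camera(n);cv2.imwrite(f"pics/{n}0.png",r["img"][:,:,::-1]);print(n,r["fov_y"],r["cx"],r["cy"],r["T"])
E
```

```text
{'time': 0.0, 'qpos': [1.059023860646924, 0.2871917091425192, 1.5781619861035554, 1.9569361536107707e-05, 1.2786080397901327, -0.14996951071624612], 'dq': [-2.702490019547989e-05, -0.0004839943331259468, 0.0005169364125545318, 0.001964069649520367, 0.0006227687168022099, -0.0007895811137717674], 'joint_efforts': [-5.053300583313103e-05, -40.59763312339783, -29.262773394584656, -9.832010618993081e-05, 0.005884204292669892, 5.208405013945594e-06], 'eef_pos': [0.23856236806684214, 0.6307677339698998, 0.24093791545962617], 'tcp_rot': [0.582161672358519, 0.4011253537113365, -0.4026362780309034, -0.581438101142425], 'contact_force': [0.5016988780341358, 0.562655859603956, -0.25866820083467135], 'wrist_torque': [0.0039006248108268355, -0.005034793205967494, 0.06948656607814364], 'opening': 1.0025801530418603}
top 56.36910449954527 285.2812160182759 209.09938655595022 [[-0.01212549 -0.99564551  0.09242825  0.50943371]
 [-0.9999135   0.01160237 -0.00619498 -0.01995106]
 [ 0.00509562 -0.09249538 -0.99570008  1.08998714]
 [ 0.          0.          0.          1.        ]]
scene 52.57203664307902 276.91089049921936 211.12934164811443 [[ 0.55803511  0.44320986 -0.70154247  1.27383443]
 [ 0.82977993 -0.30606371  0.46668006 -0.47130725]
 [-0.00787949 -0.84254972 -0.53856094  0.56267303]
 [ 0.          0.          0.          1.        ]]
```

View pics/top0.png

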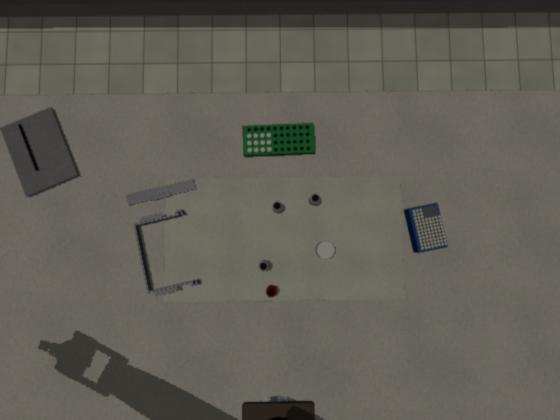

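View pics/scene0.png

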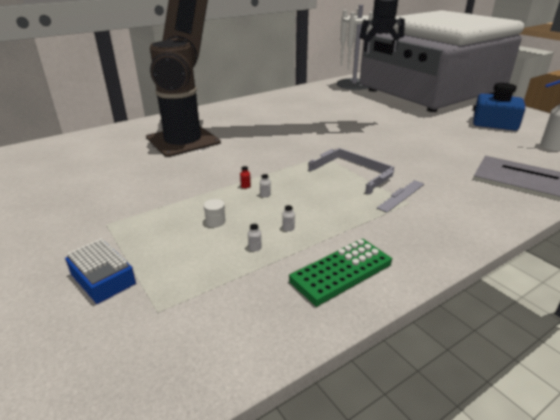

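Top view: three vials at (278,207), (315,199) and (265,266), a red look-alike at (272,291), and the jar at (326,250). The frame opens to the right, with its back wall at about column 145. The white/grey vials fit the description and the red one doesn't. I'll confirm in an enlarged crop.

```bash
cat > h.py <<'E'
import numpy as np,cv2
from plant import *
def ray(r,u,v):
    f=r["img"].shape[0]/2/np.tan(np.radians(r["fov_y"]/2))
    d=r["T"][:3,:3]@np.array([(u-r["cx"])/f,(v-r["cy"])/f,1]);return r["T"][:3,3],d
def at(r,u,v,z):
    o,d=ray(r,u,v);return (o+d*(z-o[2])/d[2])
def proj(r,P):
    f=r["img"].shape[0]/2/np.tan(np.radians(r["fov_y"]/2))
    p=r["T"][:3,:3].T@(np.array(P)-r["T"][:3,3]);return r["cx"]+f*p[0]/p[2],r["cy"]+f*p[1]/p[2]
def tri(a,b):
    A=np.zeros((3,3));y=np.zeros(3)
    for o,d in(a,b):
        d=d/np.linalg.norm(d);M=np.eye(3)-np.outer(d,d);A+=M;y+=M@o
    return np.linalg.solve(A,y)
E
python3 - <<'E'
from h import *
a=cv2.imread("pics/top0.png")[170:310,120:350];cv2.imwrite("pics/topc.png",cv2.resize(a,None,fx=3.4,fy=3.4,interpolation=cv2.INTER_CUBIC))
a=cv2.imread("pics/scene0.png")[140:270,190:400];cv2.imwrite("pics/scc.png",cv2.resize(a,None,fx=3.8,fy=3.8,interpolation=cv2.INTER_CUBIC))
E
```

```text
(no output)
```

View pics/topc.png

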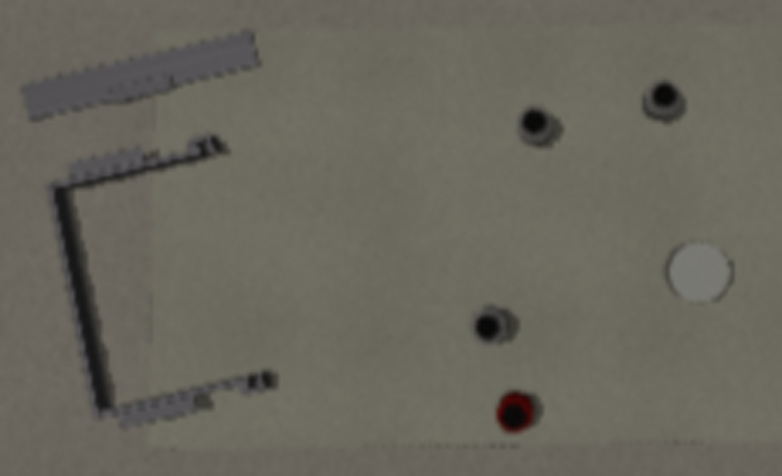

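View pics/scc.png

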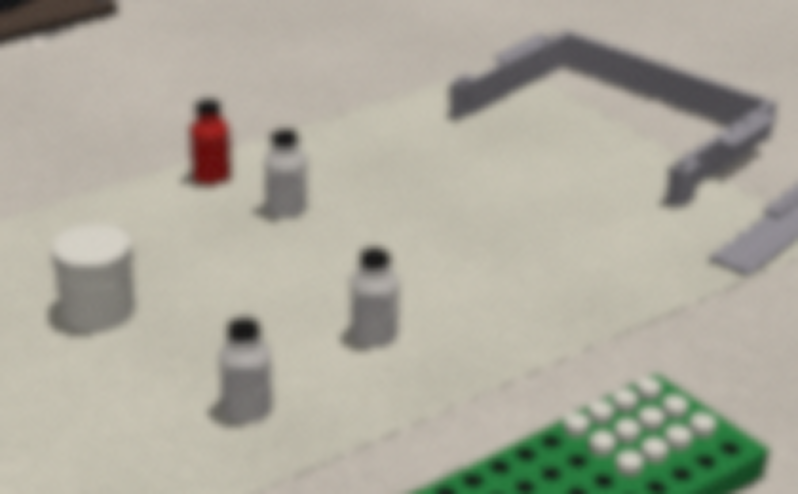

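The crops show three white vials with dark stoppers. In the top crop they are at (535,122), (664,95) and (487,327). The red decoy is at (514,416) and the jar at (699,272). Next: triangulate.

```bash
python3 - <<'E'
from h import *
t=read_camera("top");s=read_camera("scene")
T=lambda p:(120+(p[0]+.5)/3.4-.5,170+(p[1]+.5)/3.4-.5)
S=lambda p:(190+(p[0]+.5)/3.8-.5,140+(p[1]+.5)/3.8-.5)
for n,a,b,z in[("A",(535,122),(375,253),.058),("B",(664,95),(243,324),.058),("C",(487,327),(284,134),.058),("red",(514,416),(208,103),.058),("jar",(699,272),(91,245),.05),("bk+x",(60,187),(772,105),.03),("bk-x",(105,410),(567,36),.03)]:
    print(n,tri(ray(t,*T(a)),ray(s,*S(b))).round(4),at(t,*T(a),z).round(4),at(s,*S(b),z).round(4))
for n,a in[("end+x",(222,150)),("end-x",(272,380))]: print(n,at(t,*T(a),.03).round(4))
for n,a in[("gate",(260,60)),("gate",(32,120))]: print(n,at(t,*T(a),.005).round(4))
b=np.array([at(t,u,v,.028) for u,v in[(243,124),(314,124),(316,156),(244,157)]]);print("rack",b.round(3))
print("tip",[at(t,u,v,.056).round(3) for u,v in[(405,207),(437,203),(447,247),(412,252)]])
E
```

```text
A [ 0.6154 -0.0037  0.0594] [ 0.615  -0.0046  0.058 ] [ 0.614  -0.0015  0.058 ]
B [ 0.6348 -0.1053  0.0594] [ 0.635  -0.1054  0.058 ] [ 0.6331 -0.1042  0.058 ]
C [0.4575 0.0341 0.0589] [0.4573 0.0339 0.058 ] [0.4563 0.0353 0.058 ]
red [0.3903 0.0142 0.06  ] [0.3898 0.0137 0.058 ] [0.3872 0.0167 0.058 ]
jar [ 0.4974 -0.1304  0.0496] [ 0.4972 -0.1306  0.05  ] [ 0.4982 -0.1304  0.05  ]
bk+x [0.5726 0.377  0.0287] [0.5703 0.3737 0.03  ] [0.5752 0.3791 0.03  ]
bk-x [0.3961 0.3365 0.0289] [0.3952 0.3346 0.03  ] [0.3985 0.3367 0.03  ]
end+x [0.5983 0.2455 0.03  ]
end-x [0.4168 0.2042 0.03  ]
gate [0.6742 0.2215 0.005 ]
gate [0.6268 0.407  0.005 ]
rack [[ 0.847  0.088  0.028]
 [ 0.845 -0.109  0.028]
 [ 0.754 -0.113  0.028]
 [ 0.753  0.085  0.028]]
tip [array([ 0.607, -0.344,  0.056]), array([ 0.617, -0.43 ,  0.056]), array([ 0.5  , -0.451,  0.056]), array([ 0.488, -0.358,  0.056])]
```

```bash
cat >> h.py <<'E'
from scipy.spatial.transform import Rotation as R
def goto(P,push,hand=None):
    "tool-frame shift (mm) & yaw turn about tool y so that +-z of tool lies along push dir"
    s=get_state();Q=R.from_quat(s["tcp_rot"]).as_matrix()
    y=np.array([0,0,-1.]);z=np.array([*push,0.]);z/=np.linalg.norm(z)
    print("t",round(s["time"],2),"pos",np.round(s["eef_pos"],4),"q",np.round(s["qpos"],2),"open",round(s["opening"],2),"F",np.round(s["contact_force"],1))
    print(Q.round(3))
    for sg in(1,-1):
        G=np.c_[np.cross(y,sg*z),y,sg*z]
        rv=R.from_matrix(Q.T@G).as_rotvec()
        print("sign",sg,"rotvec",rv.round(4),"shift in goal axes mm",(G.T@(np.array(P)-s["eef_pos"])*1000).round(1),"in now axes",(Q.T@(np.array(P)-s["eef_pos"])*1000).round(1))
E
python3 -c "
from h import *
u=np.array([-.22,.975])
goto([.624,-.044,.10],u)"
```

```text
t 0.2 pos [0.2387 0.631  0.2414] q [ 1.06  0.29  1.58 -0.    1.28 -0.15] open 1.0 F [ 0.1  0.4 -0. ]
[[ 0.354 -0.001 -0.935]
 [ 0.935 -0.001  0.354]
 [-0.001 -1.     0.   ]]
sign 1 rotvec [ 5.000e-04  9.871e-01 -1.500e-03] shift in goal axes mm [ 227.3  141.4 -743.2] in now axes [-494.7  142.1 -599.3]
sign -1 rotvec [-1.7000e-03 -2.1545e+00 -6.0000e-04] shift in goal axes mm [-227.3  141.4  743.2] in now axes [-494.7  142.1 -599.3]
```

```bash
python3 -m inch '[{"ay":0.11,"hand":0.62},{"ay":0.11,"hand":0.62},{"ay":0.11,"hand":0.62},{"ay":0.11,"hand":0.62},{"ay":0.11,"hand":0.62}]' 20
python3 -m inch '[{"ay":0.11,"hand":0.62},{"ay":0.11,"hand":0.62},{"ay":0.11,"hand":0.62},{"ay":0.107,"hand":0.62},{"x":6,"z":-18,"hand":0.62}]'
for i in 1 2 3 4; do python3 -m inch '[{"x":10,"z":-33,"hand":0.62},{"x":10,"z":-33,"hand":0.62},{"x":10,"z":-33,"hand":0.62},{"x":10,"z":-33,"hand":0.62},{"x":10,"z":-33,"hand":0.62}]'; done
python3 -m inch '[{"x":10,"z":-30,"hand":0.62},{"x":6,"z":-20,"hand":0.62},{"x":4,"z":-10,"y":15,"hand":0.62},{"y":30,"hand":0.62},{"y":30,"hand":0.62}]'
python3 -c "
from h import *
u=np.array([-.22,.975])
goto([.624,-.044,.10],u)
r=read_camera('wrist');cv2.imwrite('pics/w1.png',r['img'][:,:,::-1])"
```

```text
t 0.2 pos [0.2387 0.631  0.2414] q [ 1.06  0.29  1.58 -0.    1.28 -0.15] open 1.0 F [ 0.1  0.4 -0. ]
[[ 0.354 -0.001 -0.935]
 [ 0.935 -0.001  0.354]
 [-0.001 -1.     0.   ]]
sign 1 rotvec [ 5.000e-04  9.871e-01 -1.500e-03] shift in goal axes mm [ 227.3  141.4 -743.2] in now axes [-494.7  142.1 -599.3]
sign -1 rotvec [-1.7000e-03 -2.1545e+00 -6.0000e-04] shift in goal axes mm [-227.3  141.4  743.2] in now axes [-494.7  142.1 -599.3]validation failed for argument at $[0]...
validation failed for argument at $[0]...
validation failed for argument at $[0]...
validation failed for argument at $[0]...
validation failed for argument at $[0]...
validation failed for argument at $[0]...
validation failed for argument at $[0]...
```

View pics/w1.png

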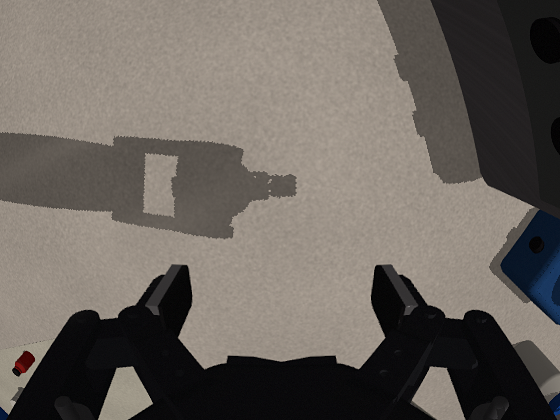

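The picture shows the fingers still over the start pose, with the red decoy at (24,362). Nothing moved because every call was refused. Rows probably need all seven keys.

```bash
python3 -m inch '[{"ax":0,"ay":0.11,"az":0,"x":0,"y":0,"z":0,"hand":0.62},{"ax":0,"ay":0.11,"az":0,"x":0,"y":0,"z":0,"hand":0.62},{"ax":0,"ay":0.11,"az":0,"x":0,"y":0,"z":0,"hand":0.62},{"ax":0,"ay":0.11,"az":0,"x":0,"y":0,"z":0,"hand":0.62},{"ax":0,"ay":0.11,"az":0,"x":0,"y":0,"z":0,"hand":0.62}]' 20
```

```text
time: 0.67
eef_pos: [0.2388, 0.6312, 0.242]
tcp_rot: [0.67, 0.227, -0.227, -0.67]
contact_force: [-0.3, -0.5, 0.2]
opening: 0.298
```

```bash
python3 -m inch '[{"ax":0,"ay":0.11,"az":0,"x":0,"y":0,"z":0,"hand":0.62},{"ax":0,"ay":0.11,"az":0,"x":0,"y":0,"z":0,"hand":0.62},{"ax":0,"ay":0.11,"az":0,"x":0,"y":0,"z":0,"hand":0.62},{"ax":0,"ay":0.107,"az":0,"x":0,"y":0,"z":0,"hand":0.62},{"ax":0,"ay":0,"az":0,"x":6,"y":0,"z":-18,"hand":0.62}]'
python3 -m inch '[{"ax":0,"ay":0,"az":0,"x":10,"y":0,"z":-33,"hand":0.62},{"ax":0,"ay":0,"az":0,"x":10,"y":0,"z":-33,"hand":0.62},{"ax":0,"ay":0,"az":0,"x":10,"y":0,"z":-33,"hand":0.62},{"ax":0,"ay":0,"az":0,"x":10,"y":0,"z":-33,"hand":0.62},{"ax":0,"ay":0,"az":0,"x":10,"y":0,"z":-33,"hand":0.62}]'
python3 -m inch '[{"ax":0,"ay":0,"az":0,"x":10,"y":0,"z":-33,"hand":0.62},{"ax":0,"ay":0,"az":0,"x":10,"y":0,"z":-33,"hand":0.62},{"ax":0,"ay":0,"az":0,"x":10,"y":0,"z":-33,"hand":0.62},{"ax":0,"ay":0,"az":0,"x":10,"y":0,"z":-33,"hand":0.62},{"ax":0,"ay":0,"az":0,"x":10,"y":0,"z":-33,"hand":0.62}]'
python3 -m inch '[{"ax":0,"ay":0,"az":0,"x":10,"y":0,"z":-33,"hand":0.62},{"ax":0,"ay":0,"az":0,"x":10,"y":0,"z":-33,"hand":0.62},{"ax":0,"ay":0,"az":0,"x":10,"y":0,"z":-33,"hand":0.62},{"ax":0,"ay":0,"az":0,"x":10,"y":0,"z":-33,"hand":0.62},{"ax":0,"ay":0,"az":0,"x":10,"y":0,"z":-33,"hand":0.62}]'
python3 -m inch '[{"ax":0,"ay":0,"az":0,"x":10,"y":0,"z":-33,"hand":0.62},{"ax":0,"ay":0,"az":0,"x":10,"y":0,"z":-33,"hand":0.62},{"ax":0,"ay":0,"az":0,"x":10,"y":0,"z":-33,"hand":0.62},{"ax":0,"ay":0,"az":0,"x":10,"y":0,"z":-33,"hand":0.62},{"ax":0,"ay":0,"az":0,"x":10,"y":0,"z":-33,"hand":0.62}]'
python3 -m inch '[{"ax":0,"ay":0,"az":0,"x":11,"y":0,"z":-30,"hand":0.62},{"ax":0,"ay":0,"az":0,"x":6,"y":0,"z":-20,"hand":0.62},{"ax":0,"ay":0,"az":0,"x":4,"y":20,"z":-10,"hand":0.62},{"ax":0,"ay":0,"az":0,"x":0,"y":30,"z":0,"hand":0.62},{"ax":0,"ay":0,"az":0,"x":0,"y":30,"z":0,"hand":0.62}]'
python3 -c "
from h import *
u=np.array([-.22,.975])
goto([.624,-.044,.018],u)
r=read_camera('wrist');print(r['fov_y'],r['cx'],r['cy'],r['T_tool_cam']);cv2.imwrite('pics/w2.png',r['img'][:,:,::-1])"
```

```text
time: 1.08
eef_pos: [0.2474, 0.6164, 0.2421]
tcp_rot: [-0.702, -0.078, 0.078, 0.703]
contact_force: [-0.0, -1.1, 0.8]
opening: 0.19
time: 1.5
eef_pos: [0.3342, 0.4637, 0.2422]
tcp_rot: [0.703, 0.079, -0.079, -0.703]
contact_force: [-0.1, -0.0, 0.3]
opening: 0.189
time: 1.92
eef_pos: [0.4193, 0.3136, 0.2424]
tcp_rot: [-0.703, -0.078, 0.078, 0.703]
contact_force: [1.4, -0.4, -0.1]
opening: 0.193
time: 2.33
eef_pos: [0.5045, 0.1636, 0.2424]
tcp_rot: [-0.703, -0.078, 0.078, 0.703]
contact_force: [0.5, 1.1, 0.4]
opening: 0.193
time: 2.75
eef_pos: [0.5896, 0.0137, 0.2423]
tcp_rot: [-0.703, -0.078, 0.078, 0.703]
contact_force: [0.0, 1.3, 0.0]
opening: 0.19
time: 3.17
eef_pos: [0.6241, -0.0399, 0.1627]
tcp_rot: [0.703, 0.079, -0.077, -0.702]
contact_force: [-0.5, 0.2, -0.9]
opening: 0.191
t 3.17 pos [ 0.6241 -0.0399  0.1627] q [-0.23  0.25  1.77  0.    1.12 -0.45] open 0.19 F [-0.5  0.2 -0.9]
[[ 0.976  0.003 -0.219]
 [ 0.219 -0.001  0.976]
 [ 0.003 -1.    -0.001]]
sign 1 rotvec [ 0.0014 -0.0016  0.0032] shift in goal axes mm [ -0.9 144.7  -4. ] in now axes [ -1.4 144.7  -3.7]
sign -1 rotvec [-4.90e-03  3.14e+00  2.30e-03] shift in goal axes mm [  0.9 144.7   4. ] in now axes [ -1.4 144.7  -3.7]
65.70646984690485 281.1827382254504 209.3797025503874 [[ 9.99999640e-01 -8.14070240e-04  2.41318075e-04 -4.52018548e-04]
 [-4.71477451e-04 -2.96011367e-01  9.55184301e-01 -1.31567301e-01]
 [-7.06154220e-04 -9.55184070e-01 -2.96011644e-01  7.62548005e-02]
 [ 0.00000000e+00  0.00000000e+00  0.00000000e+00  1.00000000e+00]]
```

View pics/w2.png

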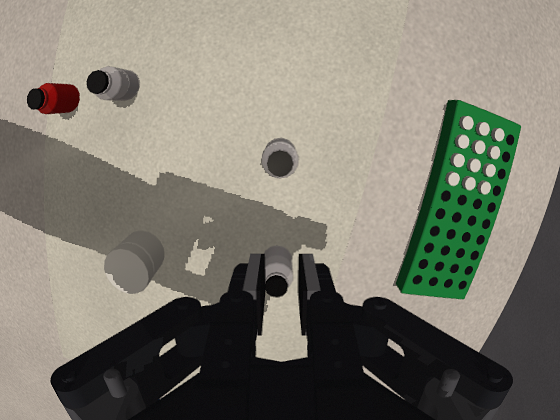

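Vial A is at (279,158), centred ahead of the fork. Vial B is at (278,270), right behind it. The jar at (135,262), red decoy and rack are clear. Lowering and pushing A.

```bash
python3 -m inch '[{"ax":0,"ay":0,"az":0,"x":0,"y":35,"z":-4,"hand":0.62},{"ax":0,"ay":0,"az":0,"x":0,"y":40,"z":0,"hand":0.62},{"ax":0,"ay":0,"az":0,"x":0,"y":40,"z":0,"hand":0.62},{"ax":0,"ay":0,"az":0,"x":0,"y":20,"z":0,"hand":0.62},{"ax":0,"ay":0,"az":0,"x":0,"y":9,"z":0,"hand":0.62}]'
python3 -m inch '[{"ax":0,"ay":0,"az":0,"x":0,"y":0,"z":6,"hand":0.62},{"ax":0,"ay":0,"az":0,"x":0,"y":0,"z":6,"hand":0.62},{"ax":0,"ay":0,"az":0,"x":0,"y":0,"z":6,"hand":0.62},{"ax":0,"ay":0,"az":0,"x":0,"y":0,"z":7,"hand":0.62},{"ax":0,"ay":0,"az":0,"x":0,"y":0,"z":10,"hand":0.62}]'
python3 -m inch '[{"ax":0,"ay":0,"az":0,"x":0,"y":0,"z":13,"hand":0.62},{"ax":0,"ay":0,"az":0,"x":0,"y":0,"z":13,"hand":0.62},{"ax":0,"ay":0,"az":0,"x":0,"y":0,"z":13,"hand":0.62},{"ax":0,"ay":0,"az":0,"x":0,"y":0,"z":13,"hand":0.62},{"ax":0,"ay":0,"az":0,"x":0,"y":0,"z":13,"hand":0.62}]'
python3 -c "
from h import *
goto([.5512,.292,.018],[-.22,.975])
r=read_camera('wrist');cv2.imwrite('pics/w3.png',r['img'][:,:,::-1])"
```

```text
time: 3.63
eef_pos: [0.6206, -0.0417, 0.0142]
tcp_rot: [-0.702, -0.076, 0.081, 0.704]
contact_force: [-0.7, 0.9, -0.4]
opening: 0.187
time: 4.05
eef_pos: [0.6174, -0.008, 0.0207]
tcp_rot: [0.703, 0.08, -0.077, -0.702]
contact_force: [0.7, -0.4, -0.2]
opening: 0.19
time: 4.47
eef_pos: [0.6012, 0.0566, 0.0184]
tcp_rot: [-0.703, -0.078, 0.079, 0.703]
contact_force: [-0.0, -0.4, -0.4]
opening: 0.192
t 4.47 pos [0.6012 0.0566 0.0184] q [-0.07  0.41  1.88 -0.    0.86 -0.3 ] open 0.19 F [-0.  -0.4 -0.4]
[[ 0.975 -0.    -0.221]
 [ 0.221 -0.     0.975]
 [-0.    -1.     0.   ]]
sign 1 rotvec [-0.      0.0006 -0.0001] shift in goal axes mm [  3.    0.4 240.6] in now axes [  3.2   0.4 240.6]
sign -1 rotvec [-1.000e-04 -3.141e+00  0.000e+00] shift in goal axes mm [  -3.     0.4 -240.6] in now axes [  3.2   0.4 240.6]
```

View pics/w3.png

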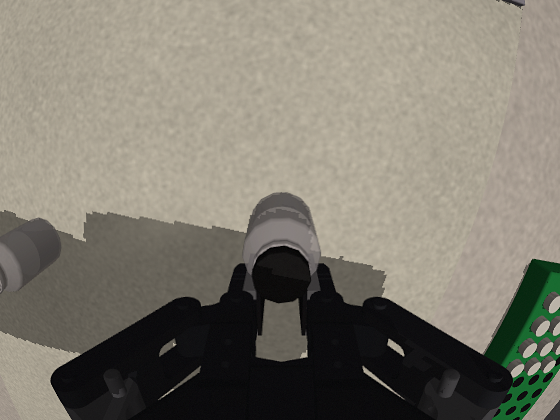

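Vial A sits upright in the fork at (280,270). Pushing it on into the frame, 236 mm.

```bash
python3 -m inch '[{"ax":0,"ay":0,"az":0,"x":0,"y":0,"z":10,"hand":0.62},{"ax":0,"ay":0,"az":0,"x":0,"y":0,"z":13,"hand":0.62},{"ax":0,"ay":0,"az":0,"x":0,"y":0,"z":13,"hand":0.62},{"ax":0,"ay":0,"az":0,"x":0,"y":0,"z":13,"hand":0.62},{"ax":0,"ay":0,"az":0,"x":0,"y":0,"z":13,"hand":0.62}]'
python3 -m inch '[{"ax":0,"ay":0,"az":0,"x":0,"y":0,"z":13,"hand":0.62},{"ax":0,"ay":0,"az":0,"x":0,"y":0,"z":13,"hand":0.62},{"ax":0,"ay":0,"az":0,"x":0,"y":0,"z":13,"hand":0.62},{"ax":0,"ay":0,"az":0,"x":0,"y":0,"z":13,"hand":0.62},{"ax":0,"ay":0,"az":0,"x":0,"y":0,"z":13,"hand":0.62}]'
python3 -m inch '[{"ax":0,"ay":0,"az":0,"x":0,"y":0,"z":13,"hand":0.62},{"ax":0,"ay":0,"az":0,"x":0,"y":0,"z":13,"hand":0.62},{"ax":0,"ay":0,"az":0,"x":0,"y":0,"z":13,"hand":0.62},{"ax":0,"ay":0,"az":0,"x":0,"y":0,"z":13,"hand":0.62},{"ax":0,"ay":0,"az":0,"x":0,"y":0,"z":12,"hand":0.62}]'
python3 -m inch '[{"ax":0,"ay":0,"az":0,"x":0,"y":0,"z":12,"hand":0.62},{"ax":0,"ay":0,"az":0,"x":0,"y":0,"z":12,"hand":0.62},{"ax":0,"ay":0,"az":0,"x":0,"y":0,"z":10,"hand":0.62},{"ax":0,"ay":0,"az":0,"x":0,"y":0,"z":7,"hand":0.62},{"ax":0,"ay":0,"az":0,"x":0,"y":0,"z":4,"hand":0.62}]'
python3 -c "
from h import *
goto([.5512,.292,.018],[-.22,.975])
r=read_camera('wrist');cv2.imwrite('pics/w4.png',r['img'][:,:,::-1])"
```

```text
time: 4.93
eef_pos: [0.5876, 0.1168, 0.0182]
tcp_rot: [-0.703, -0.078, 0.078, 0.703]
contact_force: [-0.3, -0.3, -0.1]
opening: 0.192
time: 5.35
eef_pos: [0.5734, 0.1802, 0.0183]
tcp_rot: [0.703, 0.078, -0.078, -0.703]
contact_force: [0.2, 0.1, -0.3]
opening: 0.191
time: 5.77
eef_pos: [0.5593, 0.2427, 0.0183]
tcp_rot: [-0.703, -0.078, 0.078, 0.703]
contact_force: [0.3, -0.8, 0.1]
opening: 0.191
time: 6.18
eef_pos: [0.5494, 0.2863, 0.0183]
tcp_rot: [-0.703, -0.079, 0.079, 0.703]
contact_force: [0.2, 0.2, -0.6]
opening: 0.185
t 6.18 pos [0.5494 0.2863 0.0183] q [0.32 0.44 1.84 0.   0.87 0.09] open 0.19 F [ 0.2  0.2 -0.6]
[[ 0.975  0.    -0.221]
 [ 0.221  0.     0.975]
 [ 0.    -1.     0.   ]]
sign 1 rotvec [-0.      0.0009  0.0001] shift in goal axes mm [3.  0.3 5.2] in now axes [3.  0.3 5.2]
sign -1 rotvec [ 1.0000e-04 -3.1406e+00  0.0000e+00] shift in goal axes mm [-3.   0.3 -5.2] in now axes [3.  0.3 5.2]
```

View pics/w4.png

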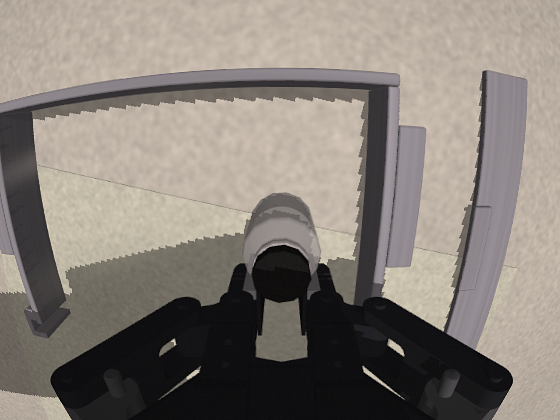

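Vial A is inside and upright. The right wall (cols 370-395), left wall (10-60) and back (row ~84) are all clear of it. I'll refine the frame pose from this view.

```bash
cat >> h.py <<'E'
def wray(r,s,u,v):
    f=210/np.tan(np.radians(r["fov_y"]/2));a=np.array([u-r["cx"],v-r["cy"]]);n=np.linalg.norm(a);th=n/f
    d=np.r_[a/n*np.sin(th),np.cos(th)];T=r["T_tool_cam"];Q=R.from_quat(s["tcp_rot"]).as_matrix()
    return Q@T[:3,3]+s["eef_pos"],Q@T[:3,:3]@d
def wat(r,s,u,v,z):
    o,d=wray(r,s,u,v);return o+d*(z-o[2])/d[2]
E
python3 - <<'E'
from h import *
s=get_state();r=read_camera("wrist")
u=np.array([-.221,.975]);c=np.array([.497,.297]);yv=np.array([-.975,-.221])
for n,a,b,z in[("back+x inner top",387,88,.03),("back-x inner top",33,110,.03),("backmid",240,82,.03),("rwall inner top",384,290,.03),("lend top slot?",60,307,.03),("stopper",280,274,.058)]:
    p=wat(r,s,a,b,z)[:2];print(n,p.round(4),"fx",((p-c)@u).round(4),"fy",((p-c)@yv).round(4))
E
```

```text
back+x inner top [0.5684 0.3796] fx 0.0647 fy -0.0879
back-x inner top [0.4212 0.3456] fx 0.0641 fy 0.0632
backmid [0.5151 0.3684] fx 0.0656 fy -0.0334
rwall inner top [0.5931 0.298 ] fx -0.0203 fy -0.094
lend top slot? [0.4361 0.2445] fx -0.0377 fy 0.0709
stopper [0.5428 0.3118] fx 0.0043 fy -0.0479
```

```bash
python3 -m inch '[{"ax":0,"ay":0,"az":0,"x":0,"y":0,"z":6,"hand":0.62},{"ax":0,"ay":0,"az":0,"x":0,"y":0,"z":6,"hand":0.62},{"ax":0,"ay":0,"az":0,"x":0,"y":0,"z":3,"hand":0.62},{"ax":0,"ay":0,"az":0,"x":0,"y":0,"z":0,"hand":0.62},{"ax":0,"ay":0,"az":0,"x":0,"y":0,"z":-10,"hand":0.62}]'
python3 -m inch '[{"ax":0,"ay":0,"az":0,"x":0,"y":0,"z":-25,"hand":0.62},{"ax":0,"ay":0,"az":0,"x":0,"y":0,"z":-30,"hand":0.62},{"ax":0,"ay":0,"az":0,"x":0,"y":-30,"z":-25,"hand":0.62},{"ax":0,"ay":0,"az":0,"x":0,"y":-35,"z":-10,"hand":0.62},{"ax":0,"ay":0,"az":0,"x":0,"y":-35,"z":0,"hand":0.62}]'
python3 -m inch '[{"ax":0,"ay":0.11,"az":0,"x":0,"y":-30,"z":0,"hand":0.62},{"ax":0,"ay":0.11,"az":0,"x":0,"y":-10,"z":0,"hand":0.62},{"ax":0,"ay":0,"az":0,"x":0,"y":0,"z":0,"hand":0.62}]'
python3 -c "
from h import *
goto([.4575,-.010,.018],[0,1])"
```

```text
time: 6.7
eef_pos: [0.5483, 0.2911, 0.0184]
tcp_rot: [-0.703, -0.079, 0.079, 0.703]
contact_force: [-0.7, 0.2, -0.4]
opening: 0.189
time: 7.12
eef_pos: [0.5682, 0.1987, 0.1182]
tcp_rot: [0.703, 0.076, -0.078, -0.703]
contact_force: [1.7, 0.9, 0.6]
opening: 0.191
time: 7.37
eef_pos: [0.5711, 0.2017, 0.1632]
tcp_rot: [-0.707, -0.003, -0.003, 0.708]
contact_force: [0.3, -0.2, -0.6]
opening: 0.189
t 7.37 pos [0.5711 0.2017 0.1632] q [ 0.17  0.21  1.82 -0.    1.1   0.17] open 0.19 F [ 0.3 -0.2 -0.6]
[[ 1.     0.009  0.001]
 [-0.001  0.001  1.   ]
 [ 0.009 -1.     0.001]]
sign 1 rotvec [-0.0013 -0.0009  0.0086] shift in goal axes mm [-113.6  145.2 -211.7] in now axes [-114.7  144.  -212. ]
sign -1 rotvec [-1.3500e-02  3.1406e+00 -2.0000e-03] shift in goal axes mm [113.6 145.2 211.7] in now axes [-114.7  144.  -212. ]
```

```bash
python3 -m inch '[{"ax":0,"ay":0,"az":0,"x":-12,"y":0,"z":-22,"hand":0.62},{"ax":0,"ay":0,"az":0,"x":-19,"y":0,"z":-35,"hand":0.62},{"ax":0,"ay":0,"az":0,"x":-19,"y":0,"z":-35,"hand":0.62},{"ax":0,"ay":0,"az":0,"x":-19,"y":0,"z":-35,"hand":0.62},{"ax":0,"ay":0,"az":0,"x":-19,"y":0,"z":-35,"hand":0.62}]'
python3 -m inch '[{"ax":0,"ay":0,"az":0,"x":-18,"y":0,"z":-33,"hand":0.62},{"ax":0,"ay":0,"az":0,"x":-8,"y":0,"z":-17,"hand":0.62},{"ax":0,"ay":0,"az":0,"x":0,"y":20,"z":0,"hand":0.62},{"ax":0,"ay":0,"az":0,"x":0,"y":25,"z":0,"hand":0.62},{"ax":0,"ay":0,"az":0,"x":0,"y":0,"z":0,"hand":0.62}]'
python3 -c "
from h import *
goto([.4575,-.010,.018],[0,1])
s=get_state();r=read_camera('wrist');cv2.imwrite('pics/w5.png',r['img'][:,:,::-1])"
```

```text
time: 7.78
eef_pos: [0.4784, 0.0387, 0.1563]
tcp_rot: [-0.707, -0.001, 0.003, 0.707]
contact_force: [0.4, -1.4, 0.7]
opening: 0.188
time: 8.2
eef_pos: [0.4502, -0.0098, 0.1077]
tcp_rot: [-0.706, 0.003, 0.005, 0.708]
contact_force: [-0.9, 0.7, -1.3]
opening: 0.187
t 8.2 pos [ 0.4502 -0.0098  0.1077] q [-0.25 -0.05  2.21 -0.    0.99 -0.25] open 0.19 F [-0.9  0.7 -1.3]
[[ 1.    -0.011 -0.003]
 [ 0.003  0.003  1.   ]
 [-0.011 -1.     0.003]]
sign 1 rotvec [-0.0026  0.0029 -0.0111] shift in goal axes mm [ 7.3 89.7 -0.2] in now axes [ 8.3 89.6 -0.5]
sign -1 rotvec [-0.0174 -3.1386  0.0041] shift in goal axes mm [-7.3 89.7  0.2] in now axes [ 8.3 89.6 -0.5]
```

View pics/w5.png

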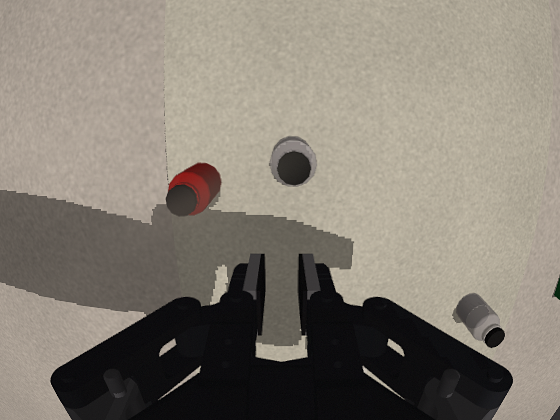

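C is at (293,165) and red at (185,195). The tool stands 8 mm short in x, so I'll correct that while descending. Then I'll push C along +y with a slight +x drift to clear the wall end, and follow the frame axis once inside.

```bash
python3 -m inch '[{"ax":0,"ay":0,"az":0,"x":8,"y":25,"z":0,"hand":0.62},{"ax":0,"ay":0,"az":0,"x":0,"y":30,"z":0,"hand":0.62},{"ax":0,"ay":0,"az":0,"x":0,"y":25,"z":0,"hand":0.62},{"ax":0,"ay":0,"az":0,"x":0,"y":9,"z":0,"hand":0.62},{"ax":0,"ay":0,"az":0,"x":0,"y":0,"z":0,"hand":0.62}]'
python3 -m inch '[{"ax":0,"ay":0,"az":0,"x":0,"y":0,"z":6,"hand":0.62},{"ax":0,"ay":0,"az":0,"x":0,"y":0,"z":6,"hand":0.62},{"ax":0,"ay":0,"az":0,"x":0,"y":0,"z":6,"hand":0.62},{"ax":0,"ay":0,"az":0,"x":0,"y":0,"z":6,"hand":0.62},{"ax":0,"ay":0,"az":0,"x":0,"y":0,"z":10,"hand":0.62}]'
python3 -c "
from h import *
goto([.472,.176,.018],[0,1])"
```

```text
time: 8.67
eef_pos: [0.461, -0.0093, 0.0224]
tcp_rot: [-0.707, 0.001, 0.003, 0.708]
contact_force: [0.3, -0.2, 0.7]
opening: 0.191
time: 9.08
eef_pos: [0.4637, 0.0246, 0.0256]
tcp_rot: [0.707, 0.002, 0.0, -0.707]
contact_force: [0.1, -0.2, 0.8]
opening: 0.194
t 9.08 pos [0.4637 0.0246 0.0256] q [-0.17  0.13  2.21 -0.    0.79 -0.17] open 0.19 F [ 0.1 -0.2  0.8]
[[ 1.     0.003 -0.002]
 [ 0.002 -0.001  1.   ]
 [ 0.003 -1.    -0.001]]
sign 1 rotvec [0.0006 0.0021 0.0025] shift in goal axes mm [  8.3   7.6 151.4] in now axes [  8.6   7.5 151.4]
sign -1 rotvec [ 4.0000e-03 -3.1395e+00 -1.0000e-03] shift in goal axes mm [  -8.3    7.6 -151.4] in now axes [  8.6   7.5 151.4]
```

```bash
python3 -m inch '[{"ax":0,"ay":0,"az":0,"x":-3,"y":6,"z":3,"hand":0.62},{"ax":0,"ay":0,"az":0,"x":0,"y":1,"z":8,"hand":0.62},{"ax":0,"ay":0,"az":0,"x":0,"y":0,"z":8,"hand":0.62},{"ax":0,"ay":0,"az":0,"x":0,"y":0,"z":0,"hand":0.62}]'
python3 -c "
from h import *
goto([.472,.176,.018],[0,1])
r=read_camera('wrist');cv2.imwrite('pics/w6.png',r['img'][:,:,::-1])"
```

```text
time: 9.42
eef_pos: [0.4591, 0.0445, 0.0169]
tcp_rot: [-0.707, -0.001, 0.002, 0.707]
contact_force: [-0.7, 0.2, 0.2]
opening: 0.188
t 9.42 pos [0.4591 0.0445 0.0169] q [-0.12  0.15  2.22  0.    0.78 -0.13] open 0.19 F [-0.7  0.2  0.2]
[[ 1.    -0.001 -0.003]
 [ 0.003  0.001  1.   ]
 [-0.001 -1.     0.001]]
sign 1 rotvec [-0.0005  0.0033 -0.0011] shift in goal axes mm [ 12.9  -1.1 131.5] in now axes [ 13.3  -1.1 131.5]
sign -1 rotvec [-1.8000e-03 -3.1383e+00  8.0000e-04] shift in goal axes mm [ -12.9   -1.1 -131.5] in now axes [ 13.3  -1.1 131.5]
```

View pics/w6.png

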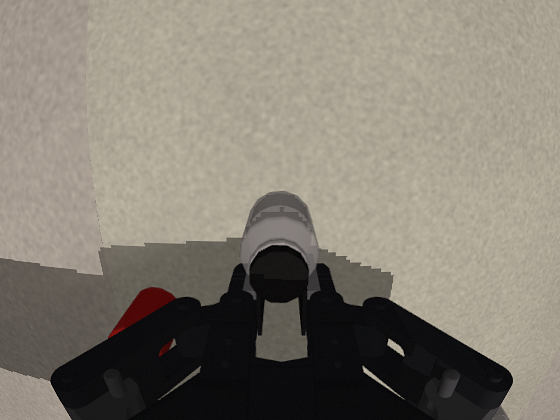

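C is nested, centred at (280,272) and upright, and the red decoy is clear. Continuing into the frame.

```bash
python3 -m inch '[{"ax":0,"ay":0,"az":0,"x":1,"y":0,"z":10,"hand":0.62},{"ax":0,"ay":0,"az":0,"x":1.5,"y":0,"z":13,"hand":0.62},{"ax":0,"ay":0,"az":0,"x":1.5,"y":0,"z":13,"hand":0.62},{"ax":0,"ay":0,"az":0,"x":1.5,"y":0,"z":13,"hand":0.62},{"ax":0,"ay":0,"az":0,"x":1.5,"y":0,"z":13,"hand":0.62}]'
python3 -m inch '[{"ax":0,"ay":0,"az":0,"x":1.5,"y":0,"z":13,"hand":0.62},{"ax":0,"ay":0,"az":0,"x":1.5,"y":0,"z":13,"hand":0.62},{"ax":0,"ay":0,"az":0,"x":1.5,"y":0,"z":13,"hand":0.62},{"ax":0,"ay":0,"az":0,"x":1.5,"y":0,"z":13,"hand":0.62},{"ax":0,"ay":0,"az":0,"x":0,"y":0,"z":13,"hand":0.62}]'
python3 -c "
from h import *
goto([.457,.27,.018],[0,1])"
```

```text
time: 9.88
eef_pos: [0.4668, 0.106, 0.0174]
tcp_rot: [-0.707, -0.001, 0.0, 0.707]
contact_force: [0.1, 0.3, -0.0]
opening: 0.189
time: 10.3
eef_pos: [0.4729, 0.1711, 0.0174]
tcp_rot: [-0.707, -0.001, 0.0, 0.707]
contact_force: [1.0, -0.2, -0.2]
opening: 0.189
t 10.3 pos [0.4729 0.1711 0.0174] q [0.15 0.23 2.12 0.   0.79 0.14] open 0.19 F [ 1.  -0.2 -0.2]
[[ 1.     0.    -0.001]
 [ 0.001  0.     1.   ]
 [ 0.    -1.     0.   ]]
sign 1 rotvec [-0.0001  0.0015  0.0004] shift in goal axes mm [-15.9  -0.6  98.9] in now axes [-15.7  -0.6  98.9]
sign -1 rotvec [ 7.0000e-04 -3.1401e+00  2.0000e-04] shift in goal axes mm [ 15.9  -0.6 -98.9] in now axes [-15.7  -0.6  98.9]
```

```bash
python3 -m inch '[{"ax":0,"ay":0,"az":0,"x":-2,"y":0,"z":12,"hand":0.62},{"ax":0,"ay":0,"az":0,"x":-2,"y":0,"z":12,"hand":0.62},{"ax":0,"ay":0,"az":0,"x":-2,"y":0,"z":13,"hand":0.62},{"ax":0,"ay":0,"az":0,"x":-2,"y":0,"z":13,"hand":0.62},{"ax":0,"ay":0,"az":0,"x":-2,"y":0,"z":13,"hand":0.62}]'
python3 -m inch '[{"ax":0,"ay":0,"az":0,"x":-2,"y":0,"z":13,"hand":0.62},{"ax":0,"ay":0,"az":0,"x":-2,"y":0,"z":12,"hand":0.62},{"ax":0,"ay":0,"az":0,"x":-1,"y":0,"z":6,"hand":0.62},{"ax":0,"ay":0,"az":0,"x":-1,"y":0,"z":5,"hand":0.62},{"ax":0,"ay":0,"az":0,"x":0,"y":0,"z":0,"hand":0.62}]'
python3 -m inch '[{"ax":0,"ay":0,"az":0,"x":1,"y":0,"z":-8,"hand":0.62},{"ax":0,"ay":0,"az":0,"x":4,"y":0,"z":-22,"hand":0.62},{"ax":0,"ay":0,"az":0,"x":5,"y":0,"z":-30,"hand":0.62},{"ax":0,"ay":0,"az":0,"x":5,"y":-30,"z":-30,"hand":0.62},{"ax":0,"ay":0,"az":0,"x":0,"y":-35,"z":-10,"hand":0.62}]'
python3 -m inch '[{"ax":0,"ay":0,"az":0,"x":0,"y":-35,"z":0,"hand":0.62},{"ax":0,"ay":0,"az":0,"x":0,"y":-30,"z":0,"hand":0.62},{"ax":0,"ay":0,"az":0,"x":0,"y":-10,"z":0,"hand":0.62},{"ax":0,"ay":0,"az":0,"x":0,"y":0,"z":0,"hand":0.62}]'
python3 - <<'E'
from h import *
u=np.array([-.221,.975]);c=np.array([.497,.297])+.004*u;yv=np.array([-.975,-.221])
B=np.array([.635,-.1053]);tg=c-.024*u-.012*yv;d=(tg-B)/np.linalg.norm(tg-B)
print(tg,d,np.linalg.norm(tg-B))
st=B-.042*d;print(st,"end",tg-.024*d)
goto([*st,.018],d)
t=read_camera("top");cv2.imwrite("pics/t2.png",cv2.resize(t["img"][170:310,120:350,::-1],None,fx=3.4,fy=3.4,interpolation=cv2.INTER_CUBIC))
E
```

```text
time: 10.72
eef_pos: [0.4619, 0.2341, 0.0172]
tcp_rot: [0.707, 0.001, -0.001, -0.707]
contact_force: [1.3, 0.1, 0.3]
opening: 0.186
time: 11.13
eef_pos: [0.456, 0.2698, 0.0173]
tcp_rot: [-0.707, -0.001, 0.001, 0.707]
contact_force: [0.5, -0.2, 0.5]
opening: 0.186
time: 11.55
eef_pos: [0.4691, 0.1658, 0.0791]
tcp_rot: [0.708, -0.003, -0.002, -0.706]
contact_force: [1.7, 0.1, 0.0]
opening: 0.192
time: 11.88
eef_pos: [0.4737, 0.1692, 0.1602]
tcp_rot: [-0.707, -0.003, -0.002, 0.707]
contact_force: [0.7, 1.1, -0.1]
opening: 0.19
[0.51312  0.280152] [-0.30148745  0.95347014] 0.40426226475395893
[ 0.64766247 -0.14534575] end [0.5203557  0.25726872]
t 11.88 pos [0.4737 0.1692 0.1602] q [ 0.14 -0.01  2.07 -0.    1.08  0.14] open 0.19 F [ 0.7  1.1 -0.1]
[[ 1.     0.007 -0.001]
 [ 0.001  0.001  1.   ]
 [ 0.007 -1.     0.001]]
sign 1 rotvec [ 3.000e-04 -3.055e-01  7.600e-03] shift in goal axes mm [  71.1  142.2 -352.4] in now axes [ 172.7  143.2 -314.8]
sign -1 rotvec [-1.0800e-02  2.8361e+00  4.0000e-04] shift in goal axes mm [-71.1 142.2 352.4] in now axes [ 172.7  143.2 -314.8]
```

View pics/t2.png

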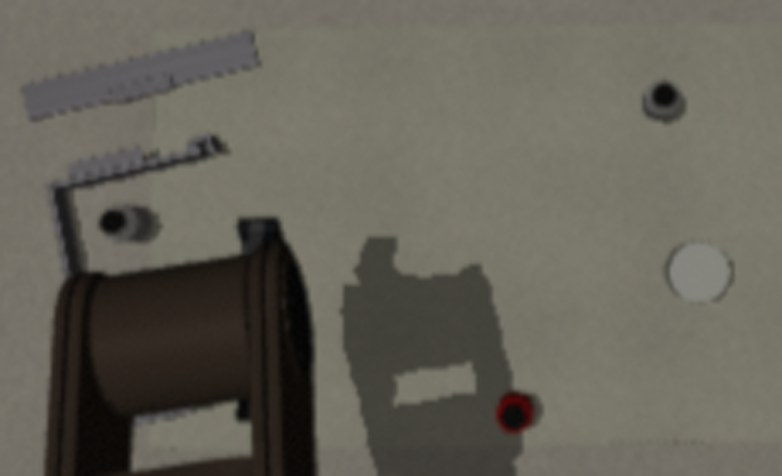

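A stands inside the frame at (113,221), and B (664,95), the jar and red are unmoved. The arm hides C. Going behind B.

```bash
python3 -m inch '[{"ax":0,"ay":-0.102,"az":0,"x":0,"y":0,"z":0,"hand":0.62},{"ax":0,"ay":-0.102,"az":0,"x":0,"y":0,"z":0,"hand":0.62},{"ax":0,"ay":-0.102,"az":0,"x":0,"y":0,"z":0,"hand":0.62},{"ax":0,"ay":0,"az":0,"x":4,"y":0,"z":-20,"hand":0.62},{"ax":0,"ay":0,"az":0,"x":7,"y":0,"z":-34,"hand":0.62}]'
python3 -m inch '[{"ax":0,"ay":0,"az":0,"x":7,"y":0,"z":-34,"hand":0.62},{"ax":0,"ay":0,"az":0,"x":7,"y":0,"z":-34,"hand":0.62},{"ax":0,"ay":0,"az":0,"x":7,"y":0,"z":-34,"hand":0.62},{"ax":0,"ay":0,"az":0,"x":7,"y":0,"z":-34,"hand":0.62},{"ax":0,"ay":0,"az":0,"x":7,"y":0,"z":-34,"hand":0.62}]'
python3 -m inch '[{"ax":0,"ay":0,"az":0,"x":7,"y":0,"z":-34,"hand":0.62},{"ax":0,"ay":0,"az":0,"x":7,"y":0,"z":-34,"hand":0.62},{"ax":0,"ay":0,"az":0,"x":7,"y":0,"z":-34,"hand":0.62},{"ax":0,"ay":0,"az":0,"x":4,"y":0,"z":-26,"hand":0.62},{"ax":0,"ay":0,"az":0,"x":0,"y":0,"z":0,"hand":0.62}]'
python3 -m inch '[{"ax":0,"ay":0,"az":0,"x":0,"y":0,"z":0,"hand":0.62}]'
python3 - <<'E'
from h import *
goto([.6477,-.1453,.018],[-.3015,.9535])
s=get_state();r=read_camera("wrist");g=cv2.cvtColor(r["img"],cv2.COLOR_RGB2GRAY)
# dark stopper blob in the region ahead of the fingers
w=g[60:240,220:345];n,l,st,ce=cv2.connectedComponentsWithStats((w<60).astype(np.uint8))
for i in range(1,n):
    if st[i,4]>150: p=ce[i]+[220,60];print(p,st[i,4],wat(r,s,*p,.058).round(4))
E
```

```text
time: 12.35
eef_pos: [0.4953, 0.1228, 0.1529]
tcp_rot: [-0.698, -0.108, 0.112, 0.699]
contact_force: [0.3, 0.4, 0.5]
opening: 0.186
time: 12.77
eef_pos: [0.5818, -0.031, 0.1528]
tcp_rot: [-0.698, -0.106, 0.11, 0.7]
contact_force: [0.5, 0.5, 1.0]
opening: 0.188
time: 13.18
eef_pos: [0.6457, -0.1485, 0.1527]
tcp_rot: [-0.699, -0.106, 0.108, 0.699]
contact_force: [-0.4, -0.3, -0.3]
opening: 0.189
time: 13.27
eef_pos: [0.6443, -0.1449, 0.1527]
tcp_rot: [-0.698, -0.106, 0.109, 0.7]
contact_force: [-0.9, 0.6, 0.7]
opening: 0.191
t 13.27 pos [ 0.6443 -0.1449  0.1527] q [-0.37  0.34  1.68  0.    1.13 -0.68] open 0.19 F [-0.9  0.6  0.7]
[[ 0.954 -0.005 -0.301]
 [ 0.301  0.002  0.954]
 [-0.005 -1.     0.004]]
sign 1 rotvec [-0.0038 -0.0005 -0.0045] shift in goal axes mm [  3.1 134.7  -1.4] in now axes [  3.7 134.7  -1.9]
sign -1 rotvec [ 0.0071  3.1411 -0.006 ] shift in goal axes mm [ -3.1 134.7   1.4] in now axes [  3.7 134.7  -1.9]
[285.29690346 162.28961749] 549 [ 0.634  -0.1051  0.058 ]
```

```bash
python3 -m inch '[{"ax":0,"ay":0,"az":0,"x":3,"y":30,"z":-1,"hand":0.62},{"ax":0,"ay":0,"az":0,"x":0,"y":38,"z":0,"hand":0.62},{"ax":0,"ay":0,"az":0,"x":0,"y":38,"z":0,"hand":0.62},{"ax":0,"ay":0,"az":0,"x":0,"y":20,"z":0,"hand":0.62},{"ax":0,"ay":0,"az":0,"x":0,"y":8,"z":0,"hand":0.62}]'
python3 -m inch '[{"ax":0,"ay":0,"az":0,"x":0,"y":0,"z":0,"hand":0.62},{"ax":0,"ay":0,"az":0,"x":0,"y":0,"z":6,"hand":0.62},{"ax":0,"ay":0,"az":0,"x":0,"y":0,"z":6,"hand":0.62},{"ax":0,"ay":0,"az":0,"x":0,"y":0,"z":6,"hand":0.62},{"ax":0,"ay":0,"az":0,"x":0,"y":0,"z":7,"hand":0.62}]'
python3 -m inch '[{"ax":0,"ay":0,"az":0,"x":0,"y":0,"z":10,"hand":0.62},{"ax":0,"ay":0,"az":0,"x":0,"y":0,"z":13,"hand":0.62},{"ax":0,"ay":0,"az":0,"x":0,"y":0,"z":13,"hand":0.62},{"ax":0,"ay":0,"az":0,"x":0,"y":0,"z":13,"hand":0.62},{"ax":0,"ay":0,"az":0,"x":0,"y":0,"z":13,"hand":0.62}]'
python3 - <<'E'
from h import *
goto([.5204,.2573,.018],[-.3015,.9535])
s=get_state();r=read_camera("wrist");cv2.imwrite("pics/w7.png",r["img"][:,:,::-1])
# compare with the nested look of w3 / w6 in the vial's area
for n in("w3","w6"):
    a=cv2.cvtColor(cv2.imread(f"pics/{n}.png"),cv2.COLOR_BGR2GRAY);b=cv2.cvtColor(r["img"],cv2.COLOR_RGB2GRAY)
    t=a[190:305,240:322];m=cv2.matchTemplate(b[150:320,200:360],t,cv2.TM_CCOEFF_NORMED);print(n,cv2.minMaxLoc(m)[1],np.add(cv2.minMaxLoc(m)[3],(200,150)))
E
```

```text
time: 13.73
eef_pos: [0.6441, -0.1407, 0.0161]
tcp_rot: [-0.697, -0.106, 0.113, 0.701]
contact_force: [-0.9, 1.2, -0.2]
opening: 0.189
time: 14.15
eef_pos: [0.6425, -0.12, 0.0249]
tcp_rot: [0.699, 0.11, -0.107, -0.698]
contact_force: [-0.4, -1.0, -0.3]
opening: 0.184
time: 14.57
eef_pos: [0.6219, -0.0596, 0.0226]
tcp_rot: [-0.699, -0.109, 0.109, 0.699]
contact_force: [0.4, -0.7, 0.7]
opening: 0.19
t 14.57 pos [ 0.6219 -0.0596  0.0226] q [-0.26  0.44  1.82  0.    0.88 -0.57] open 0.19 F [ 0.4 -0.7  0.7]
[[ 0.953 -0.    -0.304]
 [ 0.304  0.     0.953]
 [-0.    -1.     0.   ]]
sign 1 rotvec [-0.0001  0.0022 -0.    ] shift in goal axes mm [ -1.3   4.6 332.8] in now axes [ -0.6   4.7 332.8]
sign -1 rotvec [-1.0000e-04 -3.1394e+00  2.0000e-04] shift in goal axes mm [   1.3    4.6 -332.8] in now axes [ -0.6   4.7 332.8]
w3 0.9461347460746765 [240 186]
w6 0.928698718547821 [242 187]
```

The nested look matches earlier pushes (template match 0.95, about 4 px off), so B is seated upright. Pushing on 332 mm.

```bash
python3 -m inch '[{"ax":0,"ay":0,"az":0,"x":0,"y":2,"z":11,"hand":0.62},{"ax":0,"ay":0,"az":0,"x":0,"y":2,"z":13,"hand":0.62},{"ax":0,"ay":0,"az":0,"x":0,"y":0,"z":13,"hand":0.62},{"ax":0,"ay":0,"az":0,"x":0,"y":0,"z":13,"hand":0.62},{"ax":0,"ay":0,"az":0,"x":0,"y":0,"z":13,"hand":0.62}]'
python3 -m inch '[{"ax":0,"ay":0,"az":0,"x":0,"y":0,"z":13,"hand":0.62},{"ax":0,"ay":0,"az":0,"x":0,"y":0,"z":13,"hand":0.62},{"ax":0,"ay":0,"az":0,"x":0,"y":0,"z":13,"hand":0.62},{"ax":0,"ay":0,"az":0,"x":0,"y":0,"z":13,"hand":0.62},{"ax":0,"ay":0,"az":0,"x":0,"y":0,"z":13,"hand":0.62}]'
python3 -m inch '[{"ax":0,"ay":0,"az":0,"x":0,"y":0,"z":13,"hand":0.62},{"ax":0,"ay":0,"az":0,"x":0,"y":0,"z":13,"hand":0.62},{"ax":0,"ay":0,"az":0,"x":0,"y":0,"z":13,"hand":0.62},{"ax":0,"ay":0,"az":0,"x":0,"y":0,"z":13,"hand":0.62},{"ax":0,"ay":0,"az":0,"x":0,"y":0,"z":13,"hand":0.62}]'
python3 -m inch '[{"ax":0,"ay":0,"az":0,"x":0,"y":0,"z":13,"hand":0.62},{"ax":0,"ay":0,"az":0,"x":0,"y":0,"z":13,"hand":0.62},{"ax":0,"ay":0,"az":0,"x":0,"y":0,"z":13,"hand":0.62},{"ax":0,"ay":0,"az":0,"x":0,"y":0,"z":13,"hand":0.62},{"ax":0,"ay":0,"az":0,"x":0,"y":0,"z":13,"hand":0.62}]'
python3 -c "
from h import *
goto([.5204,.2573,.018],[-.3015,.9535])
r=read_camera('wrist');cv2.imwrite('pics/w8.png',r['img'][:,:,::-1])
a=cv2.cvtColor(cv2.imread('pics/w3.png'),cv2.COLOR_BGR2GRAY);b=cv2.cvtColor(r['img'],cv2.COLOR_RGB2GRAY)
m=cv2.matchTemplate(b[150:320,200:360],a[190:305,240:322],cv2.TM_CCOEFF_NORMED);print(cv2.minMaxLoc(m)[1],cv2.minMaxLoc(m)[3])"
```

```text
time: 15.03
eef_pos: [0.6027, 0.0002, 0.0183]
tcp_rot: [-0.699, -0.108, 0.109, 0.699]
contact_force: [-0.2, 0.5, 0.1]
opening: 0.185
time: 15.45
eef_pos: [0.5833, 0.0621, 0.0186]
tcp_rot: [0.699, 0.109, -0.108, -0.699]
contact_force: [-0.5, 0.2, -0.1]
opening: 0.188
time: 15.87
eef_pos: [0.5636, 0.124, 0.0186]
tcp_rot: [0.699, 0.108, -0.108, -0.699]
contact_force: [1.0, -1.3, -0.2]
opening: 0.189
time: 16.28
eef_pos: [0.5439, 0.1859, 0.0186]
tcp_rot: [0.699, 0.108, -0.108, -0.699]
contact_force: [-0.3, -0.2, -0.7]
opening: 0.19
t 16.28 pos [0.5439 0.1859 0.0186] q [ 0.15  0.36  1.95 -0.    0.84 -0.16] open 0.19 F [-0.3 -0.2 -0.7]
[[ 0.953 -0.    -0.303]
 [ 0.303 -0.     0.953]
 [-0.    -1.    -0.   ]]
sign 1 rotvec [ 0.      0.0018 -0.    ] shift in goal axes mm [-0.9  0.6 75.2] in now axes [-0.7  0.6 75.2]
sign -1 rotvec [-0.0000e+00 -3.1398e+00 -1.0000e-04] shift in goal axes mm [  0.9   0.6 -75.2] in now axes [-0.7  0.6 75.2]
0.9714615345001221 (40, 38)
```

```bash
python3 -m inch '[{"ax":0,"ay":0,"az":0,"x":0,"y":0,"z":12,"hand":0.62},{"ax":0,"ay":0,"az":0,"x":0,"y":0,"z":13,"hand":0.62},{"ax":0,"ay":0,"az":0,"x":0,"y":0,"z":13,"hand":0.62},{"ax":0,"ay":0,"az":0,"x":0,"y":0,"z":12,"hand":0.62},{"ax":0,"ay":0,"az":0,"x":0,"y":0,"z":10,"hand":0.62}]'
python3 -m inch '[{"ax":0,"ay":0,"az":0,"x":0,"y":0,"z":8,"hand":0.62},{"ax":0,"ay":0,"az":0,"x":0,"y":0,"z":6,"hand":0.62},{"ax":0,"ay":0,"az":0,"x":0,"y":0,"z":3,"hand":0.62},{"ax":0,"ay":0,"az":0,"x":0,"y":0,"z":0,"hand":0.62},{"ax":0,"ay":0,"az":0,"x":0,"y":0,"z":-8,"hand":0.62}]'
python3 -m inch '[{"ax":0,"ay":0,"az":0,"x":0,"y":0,"z":-22,"hand":0.62},{"ax":0,"ay":0,"az":0,"x":0,"y":0,"z":-30,"hand":0.62},{"ax":0,"ay":0,"az":0,"x":0,"y":0,"z":-30,"hand":0.62},{"ax":0,"ay":0,"az":0,"x":0,"y":-30,"z":-30,"hand":0.62},{"ax":0,"ay":0,"az":0,"x":0,"y":-35,"z":-25,"hand":0.62}]'
python3 -m inch '[{"ax":0,"ay":0,"az":0,"x":20,"y":-35,"z":-25,"hand":0.62},{"ax":0,"ay":0,"az":0,"x":25,"y":-35,"z":-30,"hand":0.62},{"ax":0,"ay":0,"az":0,"x":20,"y":-30,"z":-20,"hand":0.62},{"ax":0,"ay":0,"az":0,"x":0,"y":0,"z":0,"hand":0.62},{"ax":0,"ay":0,"az":0,"x":0,"y":0,"z":0,"hand":0.62}]'
python3 -c "
from h import *
goto([.5204,.2573,.018],[-.3015,.9535])
r=read_camera('top');a=r['img'][170:310,120:350,::-1]
a=cv2.resize(a,(782,300),interpolation=cv2.INTER_CUBIC)
w=read_camera('wrist')['img'][:,:,::-1];w=cv2.resize(w,(400,300));sc=cv2.resize(read_camera('scene')['img'][120:270,200:400,::-1],(382,300),interpolation=cv2.INTER_CUBIC)
cv2.imwrite('pics/fin.png',np.vstack([a,np.hstack([w,sc])]))
for n in('top','scene','wrist'): cv2.imwrite(f'pics/{n}F.png',read_camera(n)['img'][:,:,::-1])"
```

```text
time: 16.75
eef_pos: [0.5256, 0.2432, 0.0186]
tcp_rot: [-0.699, -0.109, 0.109, 0.699]
contact_force: [0.2, 0.2, 0.8]
opening: 0.193
time: 17.17
eef_pos: [0.5232, 0.251, 0.0186]
tcp_rot: [-0.699, -0.109, 0.109, 0.699]
contact_force: [-0.4, -0.3, 0.5]
opening: 0.19
time: 17.58
eef_pos: [0.5624, 0.118, 0.0795]
tcp_rot: [-0.699, -0.105, 0.11, 0.699]
contact_force: [-0.0, 0.5, 0.4]
opening: 0.19
time: 18.0
eef_pos: [0.6419, 0.0735, 0.1737]
tcp_rot: [0.699, 0.11, -0.105, -0.698]
contact_force: [-0.4, 0.7, -1.2]
opening: 0.188
t 18.0 pos [0.6419 0.0735 0.1737] q [-0.04  0.28  1.71 -0.    1.14 -0.35] open 0.19 F [-0.4  0.7 -1.2]
[[ 0.954  0.006 -0.3  ]
 [ 0.3   -0.     0.954]
 [ 0.006 -1.    -0.002]]
sign 1 rotvec [ 0.0023 -0.0012  0.0058] shift in goal axes mm [-60.4 155.7 211.9] in now axes [-61.6 154.9 212.1]
sign -1 rotvec [-0.0091  3.1404  0.0036] shift in goal axes mm [  60.4  155.7 -211.9] in now axes [-61.6 154.9 212.1]
```

View pics/fin.png

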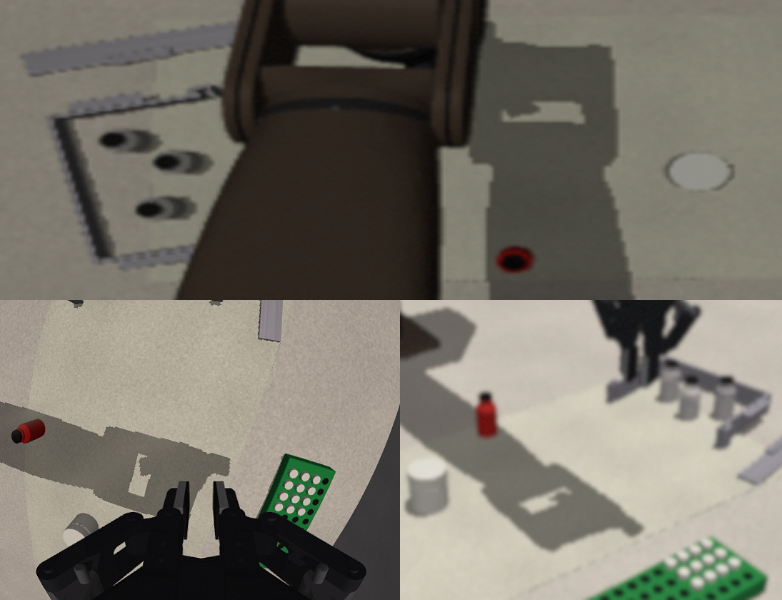

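All three vials are upright inside the frame, with stoppers at (110,140), (167,161) and (148,209) in the top strip. Checking the numbers before I hand in.

```bash
python3 - <<'E'
from h import *
t=read_camera("top");s=get_state()
u=np.array([-.221,.975]);c=np.array([.497,.297])+.004*u;yv=np.array([-.975,-.221])
for n,p in[("A",(110,140)),("B",(167,161)),("C",(148,209))]:
    q=at(t,120+p[0]/3.4-.35,170+p[1]/2.143-.3,.058)[:2];print(n,q.round(3),"fx",((q-c)@u).round(3),"fy",((q-c)@yv).round(3))
a=cv2.imread("pics/top0.png").astype(int);b=cv2.imread("pics/topF.png").astype(int)
a2=cv2.imread("pics/scene0.png").astype(int);b2=cv2.imread("pics/sceneF.png").astype(int)
for n,x,y,(r0,r1,c0,c1) in[("jar top",a,b,(235,265,312,340)),("tipbox top",a,b,(200,256,400,452)),("red scene",a2,b2,(164,190,236,254)),("jar scene",a2,b2,(198,228,200,230)),("rack scene",a2,b2,(238,302,285,398)),("gate scene",a2,b2,(178,212,376,430)),("frame back top",a,b,(220,292,132,146))]:
    d=np.abs(x-y)[r0:r1,c0:c1].max(2);print(n,"mean",d.mean().round(2),"px>25:",(d>25).sum())
E
```

```text
A [0.541 0.324] fx 0.013 fy -0.049
B [0.515 0.28 ] fx -0.025 fy -0.014
C [0.457 0.293] fx 0.001 fy 0.04
jar top mean 22.48 px>25: 2
tipbox top mean 18.36 px>25: 0
red scene mean 23.69 px>25: 126
jar scene mean 13.25 px>25: 30
rack scene mean 10.69 px>25: 35
gate scene mean 11.94 px>25: 0
frame back top mean 18.34 px>25: 0
```

```bash
python3 -c "
from plant import *
print(sign_off(), get_state()['time'])"
```

```text
the job is handed in; nothing more can be done
the job is handed in; nothing more can be done
```

All three white vials are standing upright inside the frame, and I handed the job in at about 18 s of the 64 s allowed. I slid each one in along the bench, nested between the two partly closed fingertips.

- **Vials:** the last top view puts the centres at frame (x, y) = (13, -49), (-25, -14) and (1, 40) mm. A centre must be past x = -45 mm to be fully inside, so the tightest has about 20 mm to spare, with a frame position known to about 4 mm.
- **Forces:** the wrist force readings I printed stayed under 2.5 N, and the gripper ended about 17 cm up, touching nothing.
- **Frame and loose items:** the frame, jar, rack, gate and red decoy look unmoved in the final pictures. The tip box was only compared by pixels and showed no change.
- **Failed or inconclusive checks:** my first batch of moves was refused because rows need every key, and nothing moved. The before/after pixel comparison was blurred by a brightness change and the arm's shadow. It flagged some pixels on the red vial, jar and rack, so for those I relied on what I could see.

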